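# Hook the lint drawer out from under its ledge

### The arm

A 6-joint arm with a two-finger parallel gripper is mounted at the origin on a cart in front of the work surface, level with it; the furniture and walls round the work are solid. World frame = base frame: x ahead of the robot, y to its left, z up, the work surface at z = 0. Lengths are in m, angles in rad, forces in N, time in s.
With the tool pointing down it reaches from about 0.3 to 0.875 m from the base axis. Payload 6.4 kg.
Tool frame: the origin (TCP) lies between the finger pads; the fingertips stand 8 mm ahead of it and the grasp point (between the pads) lies 11 mm behind it (ctrl.finger_overhang is the distance from the TCP to the fingertips, in m); z points along the fingers, y is the line along which they close (so a half turn about z gives the same grasp; the last joint's range is limited). The gripper opens to 85 mm and grips with 20 to 120 N. Pads are 22 mm wide; open, the fingers measure 114 mm over their backs; the gripper's body (76 mm by 85 mm) begins 54 mm behind the grasp point. The pads swing forward as they close: fully open they stand 13 mm farther back than shut.
Start: joints at [-1.481, 0.181, 1.607, -0, 1.354, -0.206], TCP at [0.168, -0.55, 0.239] pointing down, gripper open.
Joint ranges: [-2.99, 2.99], [-0.89, 2.07], [0.3, 2.58], [-1.14, 4.28], [0, 2.63], [-3.12, 3.12]. Speed limits (rad/s): [2.57, 2.57, 3.01, 3.14, 3.14, 3.14].

### API

Orientations are given as a unit quaternion [w, x, y, z].
In Python, from bench import ctrl, camera gives the robot as it stands.
- The arm moves only by the shell command python3 -m pendant 'ROWS' [OPENING]. ROWS is JSON, a list of rows, each a list of 6 numbers: the shift along the world's x, y, z normalised to -1 to 1, where 1 is 200 mm, then the turn, a rotation vector about the world's x, y, z normalised to -1 to 1, where 1 is pi/2 rad. In form: [[dx, dy, dz, rx, ry, rz], ...]. A call has exactly 10 rows; each row shifts and turns the commanded pose from where the row before left it; what a row does not reach is not made up. A row lasts 1/8 s, in which the tool goes at most 62.5 mm and 10.7 degrees, less where a joint would pass 70% of its speed; a pose out of reach is approached as far as the arm can. A call with a number of a shift or a turn outside -1 to 1 is refused whole. A call with a gripper value outside its range is refused whole. OPENING is the opening, from -1 (shut) to 1 (fully open), set as the call begins (- or left out, the last holds). The fingers move at their own pace and stop on an object; the grip force is fixed at half the most. Time passes only in rows, so rows that do not move let the fingers close, or fill a call up. It gives the time, the measured TCP pose, the force, the opening and the grip force at its end, in the units of the state.
- ctrl.get_obs(): the state, without advancing time (a new reading comes with each control period).
- camera(name): name is "scene" or "side" or "wrist"; returns a dict with "color" (480x640x3 uint8, blue, green, red), "fx", "fy", "cx", "cy" (pixels), "distortion" ([k1, k2, p1, p2, k3] as OpenCV has them; the pictures are not rectified), "xyz" and "rotation" of the camera in the world; the wrist camera has in their place "hand_eye" (4x4, takes a point from camera to tool coordinates, whose origin is the TCP and whose axes are the flange's). Camera axes: x right, y down, z forward; pixel columns grow to the right and rows downward; lengths in m; the calibration is good to about 2 mm. A picture is of the moment at which its call begins: read the wrist's pose just before it. There is no depth.
- ctrl.hand_in(): hands the job in; it is judged then, once.
The state is a dict: "time_s": time; "q": joint angles; "dq": joint speeds; "joint_efforts": joint torques, N m; "eef_pos": TCP position; "eef_rot": TCP orientation; "wrist_force": force on the tool from outside, world axes, zero at the start; "torque": the same for the moment, N m; "opening": opening from 0.0 (shut) to 1.0 (fully open); "grasp_force": force on a finger pad.
Only numpy, scipy, OpenCV 4.12 (cv2) and the standard library are available. Lean on these libraries where they do the work, as an engineer would, in place of code of your own. Each camera call takes 0.05 s, during which the arm holds its last target. There are 200 camera calls.

### The job

The lint drawer is set back out of sight under the ledge of the white lint box. Take the hooked rod by its orange grip, reach in under the ledge, gently feel for the pull eye on the drawer's front, catch it and draw the drawer all the way out to its stop, using the hook only and forcing nothing. Then unhook, leaving the drawer out, and stand the hook back upright where it stood; leave the other things alone.

Things in the scene. Friction and masses are not known exactly. Their poses are not given: they have to be found in the camera images.
- lint_box: White low box fixed to the worktop, 176 (x) x 262 (y) x 82 mm high; origin under its centre at worktop height, +x to the back, open front at local x = -88 mm. Its top plate is the ledge, underside 64 mm up. The recess below is 246 mm wide between 8 mm side walls, with a 3 mm floor plate. Pressing the hook on box or drawer with over 25 N is forcing it.
- ledge_edge (a point): Middle of the ledge's front edge (blue strip), 73 mm above the worktop, axes as lint_box. The ledge is 18 mm thick here and overhangs the drawer's front by 68 mm, give or take 9.
- recess_middle (a point): Fixed to the box (axes as lint_box), 68 mm behind the ledge's edge, 26 mm up: where the drawer's front would be if centred. That upright face, 176 mm wide, 4 to 56 mm high, is really up to 9 mm deeper or nearer, and the drawer with its eye up to 34 mm to either side (y): feel for them. Eye: see joint.
- lint_tray (a joint): Travel of the grey lint drawer in m: 0 shut, grows along the box's -x, firm rubber stop at 0.075, stiff (about 3 N), stays put; not to be touched by the robot itself. Its eye, at mid-width, is a D of 5 mm steel bar upright in the box's x-z plane (a prong passes through along y), standing 24.5 mm out from the face; opening from face to 19.5 mm out, 12.5 to 39.5 mm above the worktop.
- hook_grip (a point): Centre of the orange upright grip of the loose steel hook (about 0.2 kg), 50 mm above its sole's underside; x along the rod, z up. Grip 44 (x) x 20 (y) x 56 mm high, taken from above across y. Below it a short neck and a flat sole 74 (x) x 52 mm on which the hook stands by itself. The 7 mm rod runs from the neck along +x, 34 mm below this point.
- hook_prong (a point): Corner at the far end of the hook's rod, on the rod's axis 135 mm ahead (+x) of the grip's centre, 16 mm above the sole's underside; axes as hook_grip. From here the 7 mm prong points sideways to the hook's -y (right, seen from the grip) and ends 17.5 mm from the rod's axis.
- tape_measure: Yellow tape measure, 64 x 56 x 53 mm, a bystander; origin under its centre.
- dosing_cap: Open white plastic dosing cap, 65 mm across, 40 mm high, a bystander; origin under its centre.
- starch_can: Slim blue and white spray can, 52 mm across, 161 mm high, a bystander; origin under its centre.

How it is judged:
On the way, in this order (a step that is already met when the one before it is completed fails the run):
1. the hook's rod end is under the ledge with the drawer still shut (x of hook_prong in the frame of lint_box above -0.065 m and z of hook_prong in the frame of lint_box below 0.064 m and value of joint lint_tray below 0.01 m), for 0.1 s.
2. the drawer is drawn out to its stop by the hook (value of joint lint_tray above 0.069 m), for 0.1 s.
At the end, for the whole second after the job is handed in: The drawer is out by at least 66 mm of its 75 mm; the hook stands upright (within 0.1 rad) and still on its sole on the worktop, its grip within 50 mm of where it was at the start, let go (value of joint lint_tray above 0.066 m and distance of hook_grip from where it was at the start of the episode below 0.05 m and angle between hook_grip's own z axis and vertical below 0.1 rad and height (world z) of hook_grip below 0.055 m and linear speed of hook below 0.02 m/s); the robot touches nothing.
It fails at once if the hook presses the drawer with more than 25 N (contact force between hook and lint_tray above 25 N).
It fails at once if the hook presses the box with more than 25 N (contact force between hook and lint_box above 25 N).
It fails at once if the robot itself touches the drawer (contact force between any of the arm, the fingers and lint_tray above 1 N).
It fails at once if a bystander is moved by more than 20 mm (distance of any of tape_measure, dosing_cap, starch_can from where it was at the start of the episode above 0.02 m).
It also fails if it takes over 64 s, if anything falls off the work surface, if the arm or the gripper's body presses on something with over 40 N, if the wrist force passes 120 N, or if a joint passes its speed limit or range.

## Working session

There is one attempt and no reset: what is moved stays moved. The work goes in short steps, Python scripts to look and compute and a shell command to move; the robot and the scene stay as the last step left them, time stands still between calls to the robot, and variables do not carry over. Pictures are saved under pics/ and viewed, at most 10 in all, crops included, and the job is handed in when it is done.

```bash
ls; mkdir -p pics; cat > h.py <<'E'
import cv2,numpy as np
from bench import ctrl,camera
from scipy.spatial.transform import Rotation as R
def cam(n):
    o=ctrl.get_obs(); c=camera(n)
    K=np.array([[c['fx'],0,c['cx']],[0,c['fy'],c['cy']],[0,0,1.]]);D=np.array(c['distortion'],float)
    if 'hand_eye' in c:
        q=o['eef_rot'];T=np.eye(4);T[:3,:3]=R.from_quat([q[1],q[2],q[3],q[0]]).as_matrix();T[:3,3]=o['eef_pos']
        M=T@np.array(c['hand_eye']);p=M[:3,3];r=M[:3,:3]
    else:
        p=np.array(c['xyz']);r=np.array(c['rotation']); r=r if r.shape==(3,3) else R.from_quat([r[1],r[2],r[3],r[0]]).as_matrix()
    return c['color'],K,D,p,r
def save(n,f):
    im,K,D,p,r=cam(n);cv2.imwrite(f'pics/{f}.png',im);np.savez(f'pics/{f}.npz',K=K,D=D,p=p,r=r)
def px(f,uv,z):
    d=np.load(f'pics/{f}.npz');n=cv2.undistortPoints(np.array([[uv]],float),d['K'],d['D'])[0,0]
    v=d['r']@np.array([n[0],n[1],1]);return (d['p']+v*(z-d['p'][2])/v[2]).round(4)
def proj(f,P):
    d=np.load(f'pics/{f}.npz');rv=cv2.Rodrigues(d['r'].T)[0];t=-d['r'].T@d['p']
    return cv2.projectPoints(np.array(P,float).reshape(-1,3),rv,t,d['K'],d['D'])[0][:,0].round(1)
E
python3 - <<'E'
from h import *
for n in('scene','side'): save(n,n+'0')
o=ctrl.get_obs();print(o['time_s'],o['eef_rot'],o['wrist_force'])
for n in('scene','side'):
    d=np.load(f'pics/{n}0.npz');print(d['p'],d['r'][:,2],d['K'][0,0])
E
```

```text
pics
0.1 [-7.79136036e-04  9.89083297e-01  1.47355430e-01  4.56613433e-05] [ 0.59818116 -0.99135879  0.42920703]
[0.11377916 0.49342845 0.4210192 ] [ 0.50772741 -0.76466561 -0.39686193] 451.7002507485755
[0.55841651 0.36664358 0.92399457] [-0.00464317 -0.5379575  -0.84295917] 544.9939986882729
```

View pics/scene0.png

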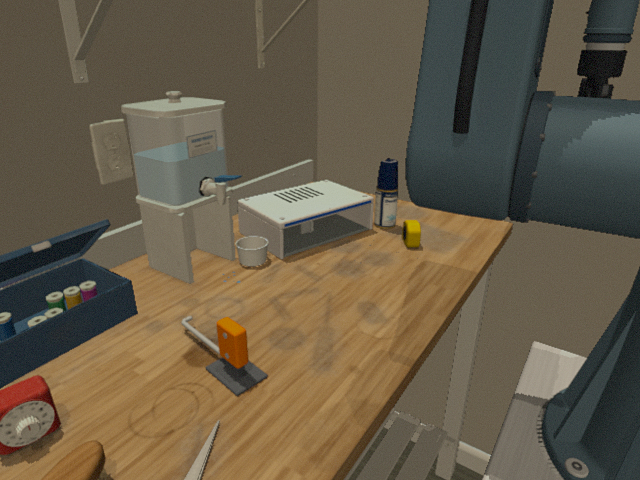

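View pics/side0.png

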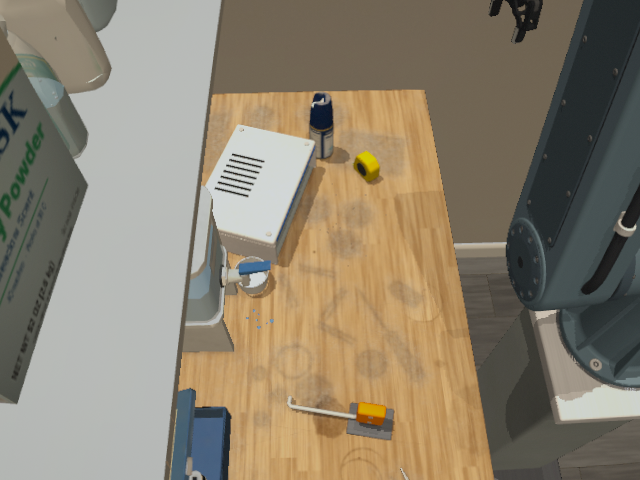

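```bash
python3 - <<'E'
import cv2,numpy as np
a=cv2.imread('pics/side0.png');b=cv2.imread('pics/scene0.png')
f=lambda i,x,y,w,h,s:cv2.resize(i[y:y+h,x:x+w],None,fx=s,fy=s,interpolation=cv2.INTER_CUBIC)
A=f(a,200,115,130,150,4) #520x600
B=f(a,280,390,70*2,70,2)
out=np.zeros((600,800,3),np.uint8);out[:600,:520]=A;out[:140,520:800]=B
C=f(b,175,310,100,90,2.8);out[150:150+C.shape[0],520:520+C.shape[1]]=C[:,:280]
cv2.imwrite('pics/c0.png',out)
E
```

```text
(no output)
```

View pics/c0.png

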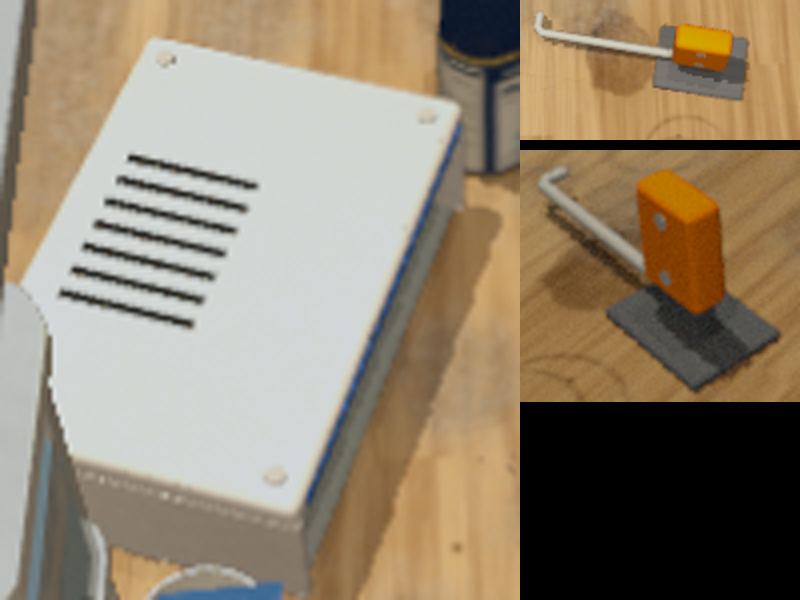

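```bash
python3 - <<'E'
from h import *
s='side0'
A=px(s,(315,140.5),.082);B=px(s,(275,243.75),.082);C=px(s,(238,125),.082);print('box',A,B,C,np.linalg.norm(A-B),np.linalg.norm(A-C))
d=B-A;print('yaw',np.degrees(np.arctan2(-d[0],d[1])))
for u in[(677,25),(732,30),(730,56),(674,51)]:print('griptop',px(s,(280+(u[0]-520)/2,390+u[1]/2),.078))
for u in[(663,22),(748,38),(743,98),(653,87)]:print('sole',px(s,(280+(u[0]-520)/2,390+u[1]/2),.004))
print('prong',px(s,(280+(541-520)/2,390+32/2),.016),'tip',px(s,(280+(539.5-520)/2,390+14/2),.016))
S='scene0'
for n,u in dict(corner=(548,182),).items(): print(n,px(S,(175+(u[0]-520)/2.8,310+(u[1]-150)/2.8),.016))
for u in[(641,186),(664,172),(721,205),(694,222)]:print('griptop sc',px(S,(175+(u[0]-520)/2.8,310+(u[1]-150)/2.8),.078))
print('tape',px(s,(368,165),.03),'cap',px(s,(255,277),.03),'can',px(s,(322,150),.02))
o=ctrl.get_obs();q=o['eef_rot'];print(R.from_quat([q[1],q[2],q[3],q[0]]).as_matrix().round(3))
E
```

```text
box [ 0.5511 -0.4023  0.082 ] [ 0.6289 -0.1538  0.082 ] [ 0.7134 -0.4517  0.082 ] 0.2603941051560115 0.16965155466425882
yaw -17.384214849476464
griptop [0.4949 0.1366 0.078 ]
griptop [0.4526 0.1417 0.078 ]
griptop [0.4558 0.1616 0.078 ]
griptop [0.4984 0.1565 0.078 ]
sole [0.501  0.1136 0.004 ]
sole [0.4304 0.1292 0.004 ]
sole [0.439  0.1782 0.004 ]
sole [0.5121 0.1671 0.004 ]
prong [0.6034 0.1227 0.016 ] tip [0.6046 0.1076 0.016 ]
corner [0.6051 0.1199 0.016 ]
griptop sc [0.4917 0.1549 0.078 ]
griptop sc [0.491  0.1406 0.078 ]
griptop sc [0.4511 0.1451 0.078 ]
griptop sc [0.4525 0.1614 0.078 ]
tape [ 0.4396 -0.377   0.03  ] cap [ 0.6692 -0.1143  0.03  ] can [ 0.5358 -0.4306  0.02  ]
[[ 0.957  0.291 -0.   ]
 [ 0.291 -0.957  0.002]
 [ 0.    -0.002 -1.   ]]
```

```bash
python3 - <<'E'
import cv2,numpy as np
b=cv2.imread('pics/scene0.png')[195:260,260:390].astype(float)
b=np.clip((b/255)**.6*255*1.1,0,255).astype(np.uint8)
cv2.imwrite('pics/c1.png',cv2.resize(b,None,fx=6,fy=6,interpolation=cv2.INTER_CUBIC))
from h import *
ex=np.array([.954,-.299,0]);ey=np.array([.299,.954,0]);o=np.array([.674,-.304,0])
f=lambda x,y,z:o+x*ex+y*ey+np.array([0,0,z])
for e in(-.034,0,.034):print(e,(proj('scene0',[f(-.02-.0245,e,.0125),f(-.02,e,.0125),f(-.0445,e,.0395),f(-.02,e,.004)])-[260,195])*6)
E
```

```text
-0.034 [[415.8 201.6]
 [375.6 182.4]
 [417.  136.8]
 [375.  202.2]]
0 [[347.4 223.2]
 [307.2 203.4]
 [348.  157.2]
 [307.2 223.8]]
0.034 [[276.  246. ]
 [236.4 225. ]
 [276.  178.8]
 [236.4 246. ]]
```

View pics/c1.png

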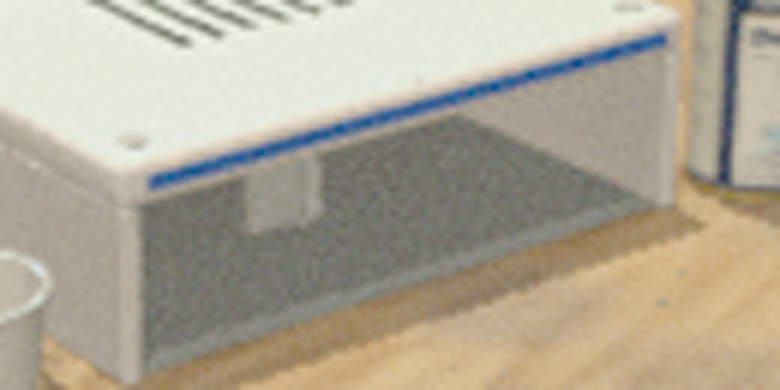

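```bash
python3 - <<'E'
from h import *
c=camera('wrist');print(np.array(c['hand_eye']).round(3),c['fx'],ctrl.get_obs()['eef_pos'],ctrl.get_obs()['time_s'])
E
```

```text
[[ 0.001 -0.956 -0.295  0.075]
 [ 1.     0.001 -0.    -0.   ]
 [ 0.    -0.295  0.956 -0.134]
 [ 0.     0.     0.     1.   ]] 354.8471899508309 [ 0.16759344 -0.54960123  0.23857916] 0.15
```

```bash
python3 -m pendant '[[0.13,0.175,0,0,0,-0.038],[0.13,0.175,0,0,0,-0.038],[0.13,0.175,0,0,0,-0.038],[0.13,0.175,0,0,0,-0.038],[0.13,0.175,0,0,0,-0.038],[0.13,0.175,0,0,0,-0.038],[0.13,0.175,0,0,0,-0.038],[0.13,0.175,0,0,0,-0.038],[0.13,0.175,0,0,0,-0.038],[0.13,0.175,0,0,0,-0.038]]' && python3 -m pendant '[[-0.02,0,-0.06,-0.022,-0.072,0],[-0.02,0,-0.06,-0.022,-0.072,0],[-0.02,0,-0.06,-0.022,-0.072,0],[-0.02,0,-0.06,-0.022,-0.072,0],[-0.02,0,-0.06,-0.022,-0.072,0],[-0.02,0,-0.06,-0.022,-0.072,0],[-0.02,0,-0.06,-0.022,-0.072,0],[-0.02,0,-0.06,-0.022,-0.072,0],[-0.02,0,-0.06,-0.022,-0.072,0],[-0.02,0,-0.06,-0.022,-0.072,0]]'
python3 - <<'E'
from h import *
save('wrist','w0');d=np.load('pics/w0.npz');print(d['p'],d['r'][:,2])
E
```

```text
time_s: 1.4
eef_pos: [0.4282, -0.1987, 0.2392]
eef_rot: [0.0, 0.989, -0.151, 0.0]
wrist_force: [0.8, 0.6, 0.4]
opening: 1.001
grasp_force: 0.0
time_s: 2.65
eef_pos: [0.4346, -0.2263, 0.1311]
eef_rot: [0.051, 0.858, -0.116, 0.498]
wrist_force: [0.7, 0.8, -0.4]
opening: 0.997
grasp_force: 0.0
[ 0.35660957 -0.20977837  0.26302221] [ 0.66508404 -0.15028785 -0.73148943]
```

View pics/w0.png

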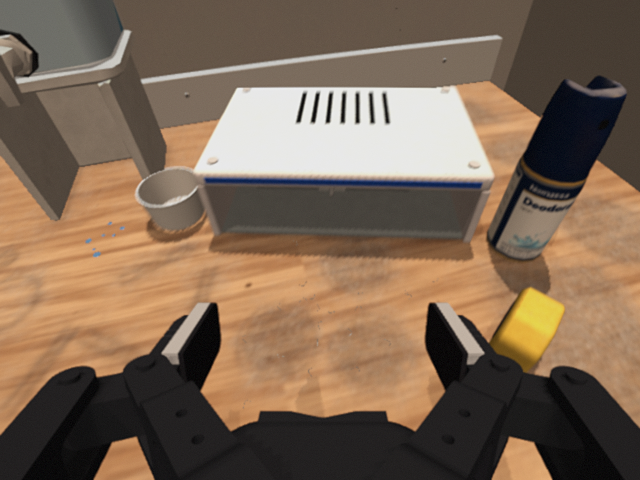

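```bash
python3 -m pendant '[[-0.02,0,-0.04,-0.01,-0.032,0],[-0.02,0,-0.04,-0.01,-0.032,0],[-0.02,0,-0.04,-0.01,-0.032,0],[-0.02,0,-0.04,-0.01,-0.032,0],[-0.02,0,-0.04,-0.01,-0.032,0],[-0.02,0,-0.04,-0.01,-0.032,0],[-0.02,0,-0.04,-0.01,-0.032,0],[-0.02,0,-0.04,-0.01,-0.032,0],[-0.02,0,-0.04,-0.01,-0.032,0],[-0.02,0,-0.04,-0.01,-0.032,0]]'
python3 - <<'E'
from h import *
save('wrist','w1');d=np.load('pics/w1.npz');print(d['p'],d['r'][:,2])
ex=np.array([.954,-.299,0]);ey=np.array([.299,.954,0]);o=np.array([.674,-.304,0])
f=lambda x,y,z:o+x*ex+y*ey+np.array([0,0,z])
P=proj('w1',[f(-.088,-.131,0),f(-.088,.131,0),f(-.088,.131,.082),f(-.088,-.131,.082)]);print(P)
x0,y0=np.maximum(P.min(0)-20,0).astype(int);x1,y1=(P.max(0)+20).astype(int)
im=cv2.imread('pics/w1.png')[y0:y1,x0:x1]/255.
im=(np.clip(im**.6*1.2,0,1)*255).astype(np.uint8);s=800/im.shape[1]
print(x0,y0,s);cv2.imwrite('pics/c2.png',cv2.resize(im,None,fx=s,fy=s,interpolation=cv2.INTER_CUBIC))
E
```

```text
time_s: 3.95
eef_pos: [0.4001, -0.2308, 0.0484]
eef_rot: [0.083, 0.701, -0.085, 0.703]
wrist_force: [0.2, 0.4, 0.6]
opening: 1.005
grasp_force: 0.0
[ 0.26854187 -0.19909342  0.12315918] [ 0.92962215 -0.22263792 -0.293658  ]
[[458.2 263.1]
 [196.4 258. ]
 [187.3 177.3]
 [467.7 178.6]]
167 157 2.5
```

View pics/c2.png

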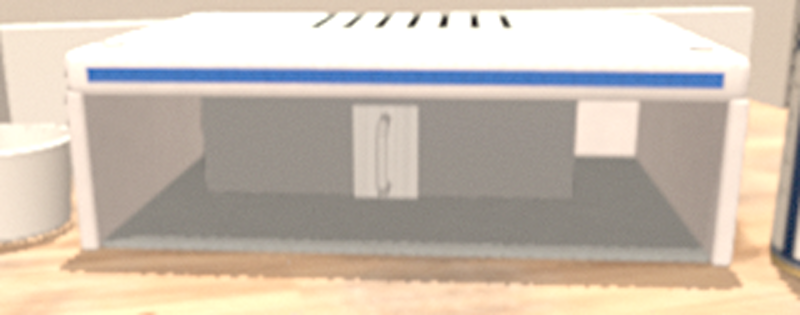

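```bash
python3 - <<'E'
from h import *
ex=np.array([.954,-.299,0]);ey=np.array([.299,.954,0]);o=np.array([.674,-.304,0])
L=lambda p:np.round([(p-o)@ex,(p-o)@ey],4)
f=lambda u,z:px('w1',(167+u[0]/2.5,157+u[1]/2.5),z)
A=f((82,249),0);B=f((732,263),0);print('frontbottom',A,B,L(A),L(B))
for z in(.003,.004):
  for u in[(206,191.5),(573,196.5),(385,198)]:print('face',z,f(u,z),L(f(u,z)))
for u in((88,75),(724,80)): print('strip',L(f(u,.073)),f(u,.073))
d=np.load('pics/w1.npz');n=cv2.undistortPoints(np.array([[[167+385/2.5,157+150/2.5]]]),d['K'],d['D'])[0,0]
v=d['r']@[n[0],n[1],1];print('eye ray',d['p'],v)
E
```

```text
frontbottom [ 0.6328 -0.1558  0.    ] [ 0.5527 -0.4057  0.    ] [-0.0836  0.1291] [-0.0853 -0.1333]
face 0.003 [ 0.6971 -0.2092  0.003 ] [-0.0063  0.0973]
face 0.003 [ 0.6443 -0.38    0.003 ] [-0.0056 -0.0814]
face 0.003 [ 0.6642 -0.292   0.003 ] [-0.0129  0.0085]
face 0.004 [ 0.6935 -0.2092  0.004 ] [-0.0097  0.0963]
face 0.004 [ 0.6412 -0.3785  0.004 ] [-0.009  -0.0809]
face 0.004 [ 0.6609 -0.2912  0.004 ] [-0.0163  0.0083]
strip [-0.0897  0.1164] [ 0.6232 -0.1661  0.073 ]
strip [-0.092  -0.1206] [ 0.5501 -0.3916  0.073 ]
eye ray [ 0.26854187 -0.19909342  0.12315918] [ 0.94902777 -0.2232047  -0.23179663]
```

```bash
cat >> h.py <<'E'
def rv(yaw,rows=10):
    q=ctrl.get_obs()['eef_rot'];C=R.from_quat([q[1],q[2],q[3],q[0]]);y=np.radians(yaw)
    T=R.from_matrix(np.array([[np.cos(y),np.sin(y),0],[np.sin(y),-np.cos(y),0],[0,0,-1]]))
    return (T*C.inv()).as_rotvec()/(np.pi/2)
E
python3 -c "
from h import *
print(rv(-17.4),rv(-12),ctrl.get_obs()['q'])"
```

```text
[ 0.26624215  0.96549037 -0.03096439] [0.22044469 0.9768669  0.0161209 ] [-1.70465668  1.12304646  2.35735198  1.66840606  1.60744859 -1.90429997]
```

```bash
python3 -m pendant '[[0,0,0.09,0.022,0.098,0.002],[0,0,0.09,0.022,0.098,0.002],[0,0,0.09,0.022,0.098,0.002],[0,0,0.09,0.022,0.098,0.002],[0.01,0.14,0.09,0.022,0.098,0.002],[0.01,0.14,0.09,0.022,0.098,0.002],[0.01,0.14,0.09,0.022,0.098,0.002],[0.01,0.14,0.09,0.022,0.098,0.002],[0.01,0.14,0.09,0.022,0.098,0.002],[0.01,0.14,0.09,0.022,0.098,0.002]]' && python3 -m pendant '[[0.03,0.2,0,0,0,0],[0.03,0.2,0,0,0,0],[0.03,0.2,0,0,0,0],[0.03,0.2,0,0,0,0],[0.03,0.2,0,0,0,0],[0.02,0.1,0,0,0,0],[0,0,0,0,0,0],[0,0,0,0,0,0],[0,0,0,0,0,0],[0,0,0,0,0,0]]'
python3 -c "
from h import *
print(rv(-12),ctrl.get_obs()['q'])"
```

```text
time_s: 5.25
eef_pos: [0.4244, -0.1187, 0.1442]
eef_rot: [-0.043, 0.959, -0.082, 0.269]
wrist_force: [-0.4, 0.1, -0.6]
opening: 0.999
grasp_force: 0.0
time_s: 6.5
eef_pos: [0.4589, 0.1, 0.143]
eef_rot: [-0.045, 0.958, -0.082, 0.27]
wrist_force: [-0.3, -0.4, 0.1]
opening: 1.0
grasp_force: 0.0
[-0.02111505  0.35280781 -0.02423866] [-0.10584851 -0.28072725  2.36520003  0.19724135  0.51804795  1.49070855]
```

```bash
python3 -m pendant '[[0.01,0.035,0.04,-0.003,0.05,-0.003],[0.01,0.035,0.04,-0.003,0.05,-0.003],[0.01,0.035,0.04,-0.003,0.05,-0.003],[0.01,0.035,0.04,-0.003,0.05,-0.003],[0.01,0.035,0.04,-0.003,0.05,-0.003],[0.01,0.035,0.04,-0.003,0.05,-0.003],[0.01,0.035,0.04,-0.003,0.053,-0.006],[0,0,0,0,0,0],[0,0,0,0,0,0],[0,0,0,0,0,0]]'
python3 - <<'E'
from h import *
print(rv(-12),ctrl.get_obs()['q'])
save('wrist','w2')
im=cv2.imread('pics/w2.png');print(proj('w2',[[.474,.149,.078],[.604,.121,.016]]))
E
```

```text
time_s: 7.75
eef_pos: [0.4719, 0.1496, 0.1982]
eef_rot: [-0.001, 0.995, -0.104, -0.001]
wrist_force: [0.2, 0.4, 0.8]
opening: 1.001
grasp_force: 0.0
[-0.00149148 -0.00074015 -0.00094235] [0.06513025 0.04331272 1.84548378 0.00253928 1.25380658 1.84309311]
[[323.4 232.3]
 [324.3  53.4]]
```

View pics/w2.png

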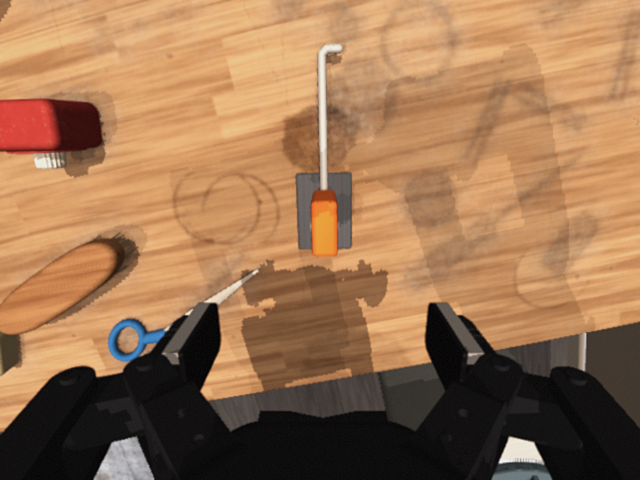

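```bash
python3 - <<'E'
from h import *
print(px('w2',(322,48),.018),px('w2',(324.5,232),.078))
E
python3 -m pendant '[[0.001,0,-0.1,0,0,0],[0.001,0,-0.1,0,0,0],[0.001,0,-0.1,0,0,0],[0.001,0,-0.1,0,0,0],[0.001,0,-0.1,0,0,0],[0.001,0,-0.1,0,0,0],[0,0,-0.1,0,0,0],[0,0,-0.095,0,0,0],[0,0,0,0,0,0],[0,0,0,0,0,0]]' && python3 -m pendant '[[0,0,0,0,0,0],[0,0,0,0,0,0],[0,0,0,0,0,0],[0,0,0,0,0,0],[0,0,0,0,0,0],[0,0,0,0,0,0],[0,0,0,0,0,0],[0,0,0,0,0,0],[0,0,0,0,0,0],[0,0,0,0,0,0]]' -1
```

```text
[0.6079 0.1221 0.018 ] [0.474  0.1481 0.078 ]
time_s: 9.05
eef_pos: [0.4742, 0.1499, 0.0404]
eef_rot: [-0.001, 0.995, -0.104, -0.0]
wrist_force: [-0.1, -0.4, 0.0]
opening: 0.998
grasp_force: 0.0
time_s: 10.3
eef_pos: [0.4742, 0.15, 0.0401]
eef_rot: [-0.001, 0.995, -0.104, -0.0]
wrist_force: [-1.7, 1.0, 4.9]
opening: 0.23
grasp_force: 59.4
```

```bash
python3 -m pendant '[[0,0,0.1,0,0,0],[0,0,0.15,0,0,0],[-0.01,-0.1,0,0,0,-0.005],[-0.01,-0.1,0,0,0,-0.01],[-0.01,-0.1,0,0,0,-0.01],[-0.01,-0.1,0,0,0,-0.01],[-0.01,-0.1,0,0,0,-0.01],[-0.02,-0.1,0,0,0,-0.01],[-0.02,-0.1,0,0,0,-0.005],[-0.02,-0.1,0,0,0,0]]' && python3 -m pendant '[[-0.02,-0.108,0,0,0,0],[-0.02,-0.108,0,0,0,0],[-0.02,-0.108,0,0,0,0],[-0.02,-0.108,0,0,0,0],[-0.01,-0.108,0,0,0,0],[0,-0.108,0,0,0,0],[0,-0.108,0,0,0,0],[0,-0.108,-0.05,0,0,0],[0,0,-0.08,0,0,0],[0,0,-0.07,0,0,0]]'
cat > st.py <<'E'
from h import *
ob=ctrl.get_obs();p=np.array(ob['eef_pos']);q=ob['eef_rot'];C=R.from_quat([q[1],q[2],q[3],q[0]]).as_matrix()
c=p+.135*C[:,0]+.0241*C[:,2]
ex=np.array([.954,-.299,0]);ey=np.array([.299,.954,0]);o=np.array([.674,-.304,0])
F=np.array(ob['wrist_force']);g=lambda v:np.round([v@ex,v@ey,v[2]],4)
print('t',round(ob['time_s'],2),'corner local',g(c-o),'yaw',np.degrees(np.arctan2(C[1,0],C[0,0])).round(2),'F',g(F).round(1))
E
python3 st.py; python3 -c "
from h import *
print(rv(-17.4))"
```

```text
time_s: 11.55
eef_pos: [0.451, -0.0105, 0.089]
eef_rot: [-0.001, 0.989, -0.15, -0.001]
wrist_force: [-0.6, -0.7, -1.4]
opening: 0.226
grasp_force: 59.0
time_s: 12.8
eef_pos: [0.433, -0.1818, 0.0481]
eef_rot: [-0.002, 0.989, -0.151, -0.002]
wrist_force: [-0.0, 1.0, -1.6]
opening: 0.23
grasp_force: 58.9
t 12.8 corner local [-0.1316  0.0448  0.0236] yaw -17.32 F [-0.3  0.9 -1.6]
[-0.00256902 -0.00155681 -0.00093923]
```

```bash
python3 -m pendant '[[0.044,-0.0138,0.01,0,0,0],[0.044,-0.0138,0,0,0,0],[0.044,-0.0138,0,0,0,0],[0.044,-0.0138,0,0,0,0],[0.044,-0.0138,0,0,0,0],[0.044,-0.0138,0,0,0,0],[0.044,-0.0138,0,0,0,0],[0.044,-0.0138,0,0,0,0],[0.044,-0.0138,0,0,0,0],[0.042,-0.0132,0,0,0,0]]';python3 st.py
```

```text
time_s: 14.05
eef_pos: [0.5221, -0.2105, 0.0517]
eef_rot: [-0.001, 0.989, -0.15, -0.001]
wrist_force: [0.5, 0.1, -1.6]
opening: 0.229
grasp_force: 58.9
t 14.05 corner local [-0.0379  0.0441  0.0275] yaw -17.3 F [ 0.4  0.2 -1.6]
```

```bash
cat > guard.py <<'E'
import sys;exec(open('st.py').read())
f=g(F)-np.array([.2,.3,-1.6]); sys.exit(int(max(abs(f[0]),abs(f[1]))>float(sys.argv[1])))
E
python3 -m pendant '[[0.0019,-0.0006,0,0,0,0],[0.0019,-0.0006,0,0,0,0],[0.0019,-0.0006,0,0,0,0],[0.0019,-0.0006,0,0,0,0],[0.0019,-0.0006,0,0,0,0],[0.0019,-0.0006,0,0,0,0],[0.0019,-0.0006,0,0,0,0],[0.0019,-0.0006,0,0,0,0],[0.0019,-0.0006,0,0,0,0],[0.0019,-0.0006,0,0,0,0]]'>/dev/null; python3 guard.py 2.5 && python3 -m pendant '[[0.0019,-0.0006,0,0,0,0],[0.0019,-0.0006,0,0,0,0],[0.0019,-0.0006,0,0,0,0],[0.0019,-0.0006,0,0,0,0],[0.0019,-0.0006,0,0,0,0],[0.0019,-0.0006,0,0,0,0],[0.0019,-0.0006,0,0,0,0],[0.0019,-0.0006,0,0,0,0],[0.0019,-0.0006,0,0,0,0],[0.0019,-0.0006,0,0,0,0]]'>/dev/null; python3 guard.py 2.5 && python3 -m pendant '[[0.0015,-0.0005,0,0,0,0],[0.0015,-0.0005,0,0,0,0],[0.0015,-0.0005,0,0,0,0],[0.0015,-0.0005,0,0,0,0],[0.0015,-0.0005,0,0,0,0],[0.0015,-0.0005,0,0,0,0],[0.0015,-0.0005,0,0,0,0],[0.0015,-0.0005,0,0,0,0],[0.0015,-0.0005,0,0,0,0],[0.0015,-0.0005,0,0,0,0]]'>/dev/null; python3 guard.py 2.5
```

```text
t 15.3 corner local [-0.0345  0.044   0.0275] yaw -17.3 F [ 0.2 -0.1 -1.9]
t 16.55 corner local [-0.0305  0.044   0.0275] yaw -17.3 F [-0.2  0.  -2.3]
t 17.8 corner local [-0.0273  0.044   0.0275] yaw -17.3 F [ 0.7 -0.4 -1.7]
```

```bash
python3 -m pendant '[[0.0015,-0.0005,0,0,0,0],[0.0015,-0.0005,0,0,0,0],[0.0015,-0.0005,0,0,0,0],[0.0015,-0.0005,0,0,0,0],[0.0015,-0.0005,0,0,0,0],[0.0015,-0.0005,0,0,0,0],[0.0015,-0.0005,0,0,0,0],[0.0015,-0.0005,0,0,0,0],[0.0015,-0.0005,0,0,0,0],[0.0015,-0.0005,0,0,0,0]]'>/dev/null; python3 guard.py 2.5 && python3 -m pendant '[[0.001,-0.0003,0,0,0,0],[0.001,-0.0003,0,0,0,0],[0.001,-0.0003,0,0,0,0],[0.001,-0.0003,0,0,0,0],[0.001,-0.0003,0,0,0,0],[0.001,-0.0003,0,0,0,0],[0.001,-0.0003,0,0,0,0],[0.001,-0.0003,0,0,0,0],[0.001,-0.0003,0,0,0,0],[0.001,-0.0003,0,0,0,0]]'>/dev/null && python3 guard.py 2.5 && python3 -m pendant '[[0.001,-0.0003,0,0,0,0],[0.001,-0.0003,0,0,0,0],[0.001,-0.0003,0,0,0,0],[0.001,-0.0003,0,0,0,0],[0.001,-0.0003,0,0,0,0],[0.001,-0.0003,0,0,0,0],[0.001,-0.0003,0,0,0,0],[0.001,-0.0003,0,0,0,0],[0.001,-0.0003,0,0,0,0],[0.001,-0.0003,0,0,0,0]]'>/dev/null && python3 guard.py 2.5
```

```text
t 19.05 corner local [-0.0242  0.0439  0.0275] yaw -17.3 F [ 0.2 -0.2 -1.7]
t 20.3 corner local [-0.0221  0.0439  0.0275] yaw -17.3 F [-0.3  0.5 -1.9]
t 21.55 corner local [-0.02    0.044   0.0275] yaw -17.29 F [ 0.1 -0.  -1.7]
```

```bash
python3 -m pendant '[[0.0012,-0.0004,0,0,0,0],[0.0012,-0.0004,0,0,0,0],[0.0012,-0.0004,0,0,0,0],[0.0012,-0.0004,0,0,0,0],[0.0012,-0.0004,0,0,0,0],[0.0012,-0.0004,0,0,0,0],[0.0012,-0.0004,0,0,0,0],[0.0012,-0.0004,0,0,0,0],[0.0012,-0.0004,0,0,0,0],[0.0012,-0.0004,0,0,0,0]]'>/dev/null; python3 guard.py 2.5 && python3 -m pendant '[[0.0012,-0.0004,0,0,0,0],[0.0012,-0.0004,0,0,0,0],[0.0012,-0.0004,0,0,0,0],[0.0012,-0.0004,0,0,0,0],[0.0012,-0.0004,0,0,0,0],[0.0012,-0.0004,0,0,0,0],[0.0012,-0.0004,0,0,0,0],[0.0012,-0.0004,0,0,0,0],[0.0012,-0.0004,0,0,0,0],[0.0012,-0.0004,0,0,0,0]]'>/dev/null && python3 guard.py 2.5 && python3 -m pendant '[[0.0012,-0.0004,0,0,0,0],[0.0012,-0.0004,0,0,0,0],[0.0012,-0.0004,0,0,0,0],[0.0012,-0.0004,0,0,0,0],[0.0012,-0.0004,0,0,0,0],[0.0012,-0.0004,0,0,0,0],[0.0012,-0.0004,0,0,0,0],[0.0012,-0.0004,0,0,0,0],[0.0012,-0.0004,0,0,0,0],[0.0012,-0.0004,0,0,0,0]]'>/dev/null && python3 guard.py 2.5
```

```text
t 22.8 corner local [-0.0175  0.0439  0.0275] yaw -17.3 F [-0.3 -0.3 -1.9]
t 24.05 corner local [-0.0167  0.0441  0.0267] yaw -17.29 F [-10.2   0.4   4.5]
```

```bash
python3 -m pendant '[[-0.0104,0.0033,0,0,0,0],[-0.0104,0.0033,0,0,0,0],[-0.0104,0.0033,0,0,0,0],[-0.0104,0.0033,0,0,0,0],[-0.003,-0.0095,0,0,0,0],[-0.003,-0.0095,0,0,0,0],[-0.003,-0.0095,0,0,0,0],[-0.003,-0.0095,0,0,0,0],[-0.003,-0.0095,0,0,0,0],[0,0,0,0,0,0]]'>/dev/null; python3 guard.py 2.5 && python3 -m pendant '[[-0.0006,-0.0019,0,0,0,0],[-0.0006,-0.0019,0,0,0,0],[-0.0006,-0.0019,0,0,0,0],[-0.0006,-0.0019,0,0,0,0],[-0.0006,-0.0019,0,0,0,0],[-0.0006,-0.0019,0,0,0,0],[-0.0006,-0.0019,0,0,0,0],[-0.0006,-0.0019,0,0,0,0],[-0.0006,-0.0019,0,0,0,0],[-0.0006,-0.0019,0,0,0,0]]'>/dev/null && python3 guard.py 2.5 && python3 -m pendant '[[-0.0006,-0.0019,0,0,0,0],[-0.0006,-0.0019,0,0,0,0],[-0.0006,-0.0019,0,0,0,0],[-0.0006,-0.0019,0,0,0,0],[-0.0006,-0.0019,0,0,0,0],[-0.0006,-0.0019,0,0,0,0],[-0.0006,-0.0019,0,0,0,0],[-0.0006,-0.0019,0,0,0,0],[-0.0006,-0.0019,0,0,0,0],[-0.0006,-0.0019,0,0,0,0]]'>/dev/null && python3 guard.py 2.5
```

```text
t 25.3 corner local [-0.0237  0.0337  0.0275] yaw -17.31 F [ 0.1  0.3 -1.4]
t 26.55 corner local [-0.0237  0.0299  0.0275] yaw -17.3 F [-0.1  0.  -1.7]
t 27.8 corner local [-0.0238  0.026   0.0275] yaw -17.3 F [-0.2 -0.3 -2.4]
```

```bash
python3 -m pendant '[[-0.0006,-0.0019,0,0,0,0],[-0.0006,-0.0019,0,0,0,0],[-0.0006,-0.0019,0,0,0,0],[-0.0006,-0.0019,0,0,0,0],[-0.0006,-0.0019,0,0,0,0],[-0.0006,-0.0019,0,0,0,0],[-0.0006,-0.0019,0,0,0,0],[-0.0006,-0.0019,0,0,0,0],[-0.0006,-0.0019,0,0,0,0],[-0.0006,-0.0019,0,0,0,0]]'>/dev/null; python3 guard.py 2.5 && python3 -m pendant '[[-0.0005,-0.0014,0,0,0,0],[-0.0005,-0.0014,0,0,0,0],[-0.0005,-0.0014,0,0,0,0],[-0.0005,-0.0014,0,0,0,0],[-0.0005,-0.0014,0,0,0,0],[-0.0005,-0.0014,0,0,0,0],[-0.0005,-0.0014,0,0,0,0],[-0.0005,-0.0014,0,0,0,0],[-0.0005,-0.0014,0,0,0,0],[-0.0005,-0.0014,0,0,0,0]]'>/dev/null && python3 guard.py 2.5 && python3 -m pendant '[[-0.0005,-0.0014,0,0,0,0],[-0.0005,-0.0014,0,0,0,0],[-0.0005,-0.0014,0,0,0,0],[-0.0005,-0.0014,0,0,0,0],[-0.0005,-0.0014,0,0,0,0],[-0.0005,-0.0014,0,0,0,0],[-0.0005,-0.0014,0,0,0,0],[-0.0005,-0.0014,0,0,0,0],[-0.0005,-0.0014,0,0,0,0],[-0.0005,-0.0014,0,0,0,0]]'>/dev/null && python3 guard.py 2.5
```

```text
t 29.05 corner local [-0.0238  0.022   0.0275] yaw -17.3 F [ 0.4  0.2 -2. ]
t 30.3 corner local [-0.0239  0.019   0.0275] yaw -17.29 F [-0.8  0.5 -2.2]
t 31.55 corner local [-0.024   0.0161  0.0275] yaw -17.3 F [ 0.3  1.5 -1.6]
```

```bash
python3 -m pendant '[[-0.005,0.0015,0,0,0,0],[-0.007,0.0022,0,0,0,0],[-0.01,0.003,0,0,0,0],[-0.01,0.003,0,0,0,0],[-0.01,0.003,0,0,0,0],[-0.01,0.003,0,0,0,0],[-0.01,0.003,0,0,0,0],[-0.01,0.003,0,0,0,0],[-0.01,0.003,0,0,0,0],[-0.01,0.003,0,0,0,0]]'>/dev/null; python3 st.py
```

```text
t 32.8 corner local [-0.0432  0.0159  0.0276] yaw -17.29 F [ 2.9  0.1 -1.5]
```

```bash
python3 -m pendant '[[-0.022,0.0069,0,0,0,0],[-0.0258,0.0081,0,0,0,0],[-0.0258,0.0081,0,0,0,0],[-0.0258,0.0081,0,0,0,0],[-0.0258,0.0081,0,0,0,0],[-0.0258,0.0081,0,0,0,0],[-0.0258,0.0081,0,0,0,0],[-0.0258,0.0081,0,0,0,0],[-0.024,0.0075,0,0,0,0],[-0.012,0.0038,0,0,0,0]]'>/dev/null; python3 guard.py 6 && python3 -m pendant '[[-0.003,0.0009,0,0,0,0],[-0.003,0.0009,0,0,0,0],[-0.003,0.0009,0,0,0,0],[-0.003,0.0009,0,0,0,0],[-0.003,0.0009,0,0,0,0],[-0.003,0.0009,0,0,0,0],[-0.003,0.0009,0,0,0,0],[-0.003,0.0009,0,0,0,0],[0,0,0,0,0,0],[0,0,0,0,0,0]]'>/dev/null && python3 guard.py 5
```

```text
t 34.05 corner local [-0.0935  0.0158  0.0275] yaw -17.3 F [ 3.4  2.2 -2.4]
t 35.3 corner local [-0.0983  0.0158  0.0275] yaw -17.29 F [ 2.6  1.7 -1.5]
```

```bash
python3 -m pendant '[[-0.0025,0.0008,0,0,0,0],[-0.0025,0.0008,0,0,0,0],[-0.0025,0.0008,0,0,0,0],[-0.0025,0.0008,0,0,0,0],[-0.0025,0.0008,0,0,0,0],[-0.0025,0.0008,0,0,0,0],[-0.0025,0.0008,0,0,0,0],[0,0,0,0,0,0],[0,0,0,0,0,0],[0,0,0,0,0,0]]'>/dev/null; python3 guard.py 5 && python3 -m pendant '[[-0.0014,0.0004,0,0,0,0],[-0.0014,0.0004,0,0,0,0],[-0.0014,0.0004,0,0,0,0],[-0.0014,0.0004,0,0,0,0],[-0.0014,0.0004,0,0,0,0],[-0.0014,0.0004,0,0,0,0],[-0.0014,0.0004,0,0,0,0],[-0.0014,0.0004,0,0,0,0],[0,0,0,0,0,0],[0,0,0,0,0,0]]'>/dev/null && python3 guard.py 5 && python3 -m pendant '[[-0.0014,0.0004,0,0,0,0],[-0.0014,0.0004,0,0,0,0],[-0.0014,0.0004,0,0,0,0],[-0.0014,0.0004,0,0,0,0],[-0.0014,0.0004,0,0,0,0],[-0.0014,0.0004,0,0,0,0],[-0.0014,0.0004,0,0,0,0],[-0.0014,0.0004,0,0,0,0],[0,0,0,0,0,0],[0,0,0,0,0,0]]'>/dev/null && python3 guard.py 5
```

```text
t 36.55 corner local [-0.102   0.0159  0.0274] yaw -17.29 F [ 1.4  0.8 -1.6]
t 37.8 corner local [-0.1043  0.0158  0.0275] yaw -17.3 F [ 3.   1.7 -2.3]
t 39.05 corner local [-0.1054  0.0156  0.028 ] yaw -17.29 F [ 8.2  2.4 -4.7]
```

```bash
python3 -m pendant '[[0.0095,-0.003,0,0,0,0],[0.0095,-0.003,0,0,0,0],[0.0095,-0.003,0,0,0,0],[0.003,0.01,0,0,0,0],[0.006,0.019,0,0,0,0],[0.006,0.019,0,0,0,0],[0.006,0.019,0,0,0,0],[0.006,0.019,0,0,0,0],[0.006,0.019,0,0,0,0],[0.003,0.01,0,0,0,0]]'>/dev/null; python3 guard.py 2.5 && python3 -m pendant '[[-0.02,0.006,0,0,0,0],[-0.04,0.012,0,0,0,0],[-0.04,0.012,0,0,0,0],[-0.04,0.012,0.05,0,0,0],[-0.04,0.012,0.05,0,0,0],[-0.04,0.012,0.05,0,0,0],[-0.03,0.01,0.02,0,0,0],[0,0.1,0,0,0,0.01],[0.02,0.1,0,0,0,0.01],[0.02,0.1,0,0,0,0.01]]'; python3 st.py
```

```text
t 40.3 corner local [-0.1006  0.0402  0.0275] yaw -17.28 F [ 0.4  0.  -2. ]
time_s: 41.55
eef_pos: [0.4187, -0.119, 0.0855]
eef_rot: [-0.001, 0.992, -0.127, -0.001]
wrist_force: [0.7, -0.6, -1.8]
opening: 0.227
grasp_force: 59.2
t 41.55 corner local [-0.1641  0.107   0.0611] yaw -14.54 F [ 0.8 -0.4 -1.8]
```

```bash
python3 -m pendant '[[0.03,0.145,0,0,0,0.003],[0.03,0.145,0,0,0,0.003],[0.03,0.145,0,0,0,0.003],[0.03,0.145,0,0,0,0.003],[0.03,0.145,0,0,0,0.003],[0.03,0.145,0,0,0,0.003],[0.03,0.145,0,0,0,0.003],[0.03,0.145,0,0,0,0.003],[0.03,0.13,0,0,0,0.003],[0.008,0.055,0,0,0,0]]' && python3 -m pendant '[[0,0,0,0,0,0],[0,0,-0.04,0,0,0],[0,0,-0.04,0,0,0],[0,0,-0.04,0,0,0],[0,0,-0.04,0,0,0],[0,0,-0.03,0,0,0],[0,0,-0.015,0,0,0],[0,0,-0.01,0,0,0],[0,0,-0.008,0,0,0],[0,0,0,0,0,0]]'
python3 - <<'E'
from h import *
save('side','s1');a=cv2.imread('pics/s1.png')
f=lambda i,x,y,w,h,s:cv2.resize(i[y:y+h,x:x+w],None,fx=s,fy=s,interpolation=cv2.INTER_CUBIC)
cv2.imwrite('pics/c3.png',np.hstack([f(a,200,115,130,150,3),f(a,270,365,133,150*115//150,3.9130434)[:450,:400]]))
E
```

```text
time_s: 42.8
eef_pos: [0.4739, 0.1502, 0.0854]
eef_rot: [-0.001, 0.994, -0.105, -0.001]
wrist_force: [-0.9, -0.3, -2.1]
opening: 0.23
grasp_force: 59.3
time_s: 44.05
eef_pos: [0.4747, 0.1484, 0.0412]
eef_rot: [-0.001, 0.994, -0.106, -0.001]
wrist_force: [-0.8, -0.2, -3.2]
opening: 0.225
grasp_force: 59.3
```

View pics/c3.png

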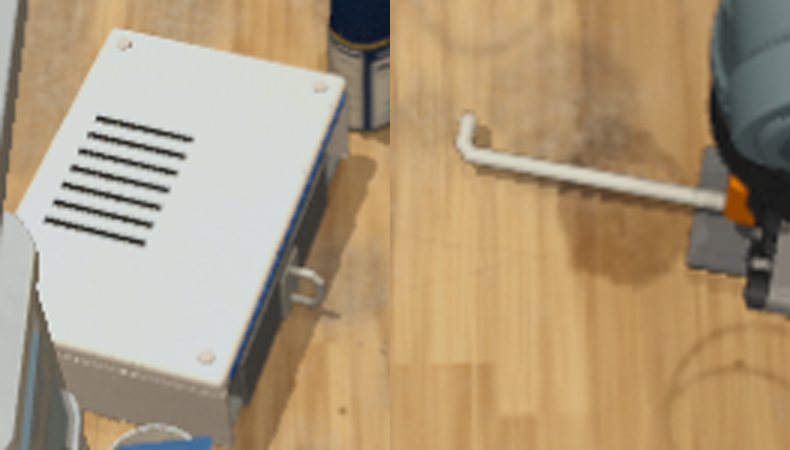

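```bash
python3 -m pendant '[[0,0,-0.002,0,0,0],[0,0,-0.002,0,0,0],[0,0,-0.001,0,0,0],[0,0,0,0,0,0],[0,0,0,0,0,0],[0,0,0,0,0,0],[0,0,0,0,0,0],[0,0,0,0,0,0],[0,0,0,0,0,0],[0,0,0,0,0,0]]' && python3 -m pendant '[[0,0,0,0,0,0],[0,0,0,0,0,0],[0,0,0,0,0,0],[0,0,0,0,0,0],[0,0,0,0,0,0],[0,0,0,0,0,0],[0,0,0,0,0,0],[0,0,0,0,0,0],[0,0,0,0,0,0],[0,0,0,0,0,0]]' 1 && python3 -m pendant '[[0,0,0.02,0,0,0],[0,0,0.05,0,0,0],[0,0,0.1,0,0,0],[0,0,0.1,0,0,0],[0,0,0.1,0,0,0],[0,0,0.1,0,0,0],[0,0,0.1,0,0,0],[0,0,0.1,0,0,0],[0,0,0.1,0,0,0],[0,0,0,0,0,0]]'
python3 -c "
from h import *
save('wrist','w3')"
```

```text
time_s: 45.35
eef_pos: [0.4746, 0.1483, 0.0402]
eef_rot: [-0.001, 0.994, -0.106, -0.001]
wrist_force: [-0.3, 0.0, -2.1]
opening: 0.224
grasp_force: 59.3
time_s: 46.6
eef_pos: [0.4746, 0.1483, 0.0401]
eef_rot: [-0.001, 0.994, -0.106, -0.001]
wrist_force: [-0.7, -0.6, 0.5]
opening: 1.0
grasp_force: 0.0
time_s: 47.85
eef_pos: [0.4759, 0.1485, 0.1964]
eef_rot: [-0.001, 0.994, -0.106, 0.002]
wrist_force: [0.1, -0.9, 0.3]
opening: 1.003
grasp_force: 0.0
```

View pics/w3.png

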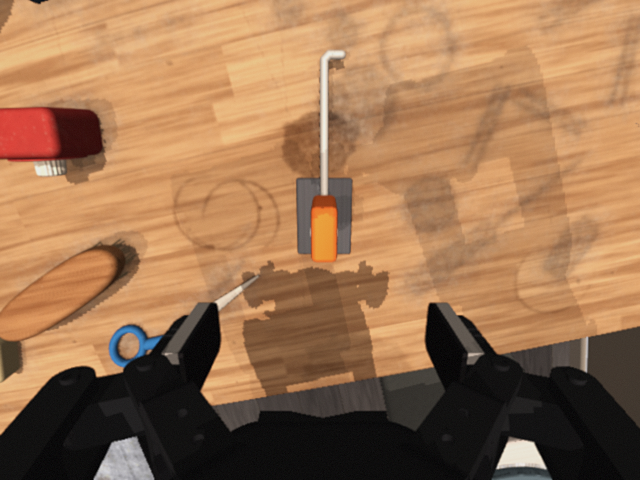

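The hook stands upright where it started, with the grip at pixel (324,237). The gripper is clear of it and the drawer is out.

```bash
python3 -c "
from bench import ctrl
print(ctrl.hand_in())"
```

```text
the job is handed in; nothing more can be done
None
```

The drawer is drawn out to its stop using the hook only, the hook stands upright and released where it started, and the job is handed in at about 48 s of the 64 s limit (the hand-in returned no verdict).

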